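One tea ball with the loop tongs, closed to the mark over the tin

ROBOT

A 7-joint arm with a two-finger parallel gripper is mounted at the origin on a cart in front of the work surface, level with it; the furniture and walls round the work are solid. World frame = base frame: x ahead of the robot, y to its left, z up, the work surface at z = 0. Lengths are in m, angles in rad, forces in N, time in s.
With the tool pointing down it reaches from about 0.4 to 0.85 m from the base axis. Payload 4.4 kg.
Tool frame: the origin (TCP) lies midway between the tips of the shut fingers; the grasp point (between the pads) lies 19 mm behind it; z points along the fingers, y is the direction in which the jaws open and shut (so a half turn about z gives the same grasp; the last joint's range is limited). The gripper opens to 94 mm and grips with 3 to 60 N. Pads are 16 mm wide; open, the fingers measure 119 mm over their backs; the gripper's body (75 mm by 177 mm) begins 78 mm behind the grasp point.
Start: joints at [-1.341, 0.628, 0.038, 1.517, -0.027, 0.996, -0.02], TCP at [0.189, 0.622, 0.205] pointing down, gripper open.
Joint ranges: [-3.06, 3.06], [-0.37, 2.12], [-1.25, 1.32], [0.18, 2.47], [-1.1, 4.24], [0.23, 1.98], [-2.94, 2.94]. Speed limits (rad/s): [2.57, 2.57, 3.14, 3.14, 3.14, 3.14, 3.14].

INTERFACE

Orientations are given as a unit quaternion [w, x, y, z].
In Python, from workcell import manip gives the robot as it stands.
- The arm moves only by the shell command python3 -m handwheel 'ROWS'. ROWS is JSON, a list that holds one entry, the list of rows, each a list of 7 numbers: the shift along the tool's x, y, z in units of 60 mm (1.0 is 60 mm), then the turn, a rotation vector about the tool's x, y, z in units of 6 degrees (1.0 is 6 degrees), then the opening in per cent of the stroke, from 0 (shut) to 100 (fully open). A call has 1 to 8 rows; each row shifts and turns the commanded pose from where the row before left it, along the tool's axes as they then stand; what a row does not reach is not made up. A row lasts 1/8 s, in which the tool goes at most 62.5 mm and 10.7 degrees, less where a joint would pass 70% of its speed; a pose out of reach is approached as far as the arm can. A call is refused whole if a number of a shift passes 1 or a number of a turn 1, either way. A call with a gripper value outside its range is refused whole. The fingers move at their own pace and stop on an object; the grip force is fixed at half the most. Time passes only in rows, so rows that do not move let the fingers close. It gives the time, the measured TCP pose, the force and the opening at its end, in the units of the state.
- manip.get_state(): the state, without advancing time (a new reading comes with each control period).
- manip.read_camera(name): name is "scene" or "top"; returns a dict with "img" (400x640x3 uint8, red, green, blue), "range_z" (400x640 float32, m along the optical axis (not along the pixel's ray), 0 where there is no reading), "camera_matrix" (3x3 intrinsics, pixels), "origin" and "orientation" of the camera in the world. Camera axes: x right, y up, looking along -z (the intrinsics and any distortion apply to the point x, -y, -z); pixel columns grow to the right and rows downward; lengths in m; the calibration is good to about 2 mm. A picture is of the moment at which its call begins.
- manip.hand_in(): hands the job in, once; it reports no verdict.
The state is a dict: "time": time; "joints": joint angles; "dq": joint speeds; "joint_torque": joint torques, N m; "position": TCP position; "orientation": TCP orientation; "force": force on the tool from outside, world axes, zero at the start; "ft_torque": the same for the moment, N m; "opening": opening from 0.0 (shut) to 1.0 (fully open).
Only numpy, scipy, OpenCV 4.12 (cv2) and the standard library are available. Lean on these libraries where they do the work, as an engineer would, in place of code of your own. Each camera call takes 0.05 s, during which the arm holds its last target.

TASK

Take the spring tongs from their stand and, with the tongs only (the gripper's fingers must not touch the tea), lift one of the pressed tea balls out of the steel dish by squeezing the tongs to their mark, where the loops carry the ball without crushing it; leave the other two in the dish. Hold the ball centred just above the mouth of the open tin, clear of its rim, with the tongs steady on the mark, and finish while still holding it there. Leave the tin standing and the dish, the stand and the things round about where they are.

Things in the scene. Friction and masses are not known exactly. Their poses are not given: they have to be found in the camera images.
- tongs: bright steel spring tongs, 151 mm long, 65 g, standing tips down in the stand. Origin: centre of the spring bow at the top (the bow ends 15 mm higher). Own z points from tips to bow; own y is the closing direction; own x runs across the 13 mm wide arms. Arm a (+y) is rigid with this body, arm b (-y) hinges at the origin; pressed alike, each turns half the closing angle.
- pad_a (a point): middle of the ribbed finger pad outside arm a, 42 mm below the bow centre; a like pad lies outside arm b. Pads 14 mm wide (x), 22 mm tall. Take the tongs here from above, closing along their y. Over both pads: 43.5 mm sprung open, 35 mm on the mark. Squeezing takes 2 N at first, about 10 N on the mark.
- mark_leaf (a point): point between two black lines, 3.3 mm apart, on a thin curved steel leaf (7 mm tall, 78 mm below the bow centre, on the tongs' -x side), riveted to arm a and passing the edge of arm b. The tongs are on the mark when the outer edge of arm b lies between the lines; the leaf then stands out about 25 mm beyond arm b.
- tongs_arm (a joint): closing angle of the tongs (rad): 0 sprung fully open (loop centres 52 mm apart), growing as they are squeezed; loop distance is about 52 mm - 124 mm x angle. The mark is at 0.201 (27 mm), its two lines at 0.180 and 0.222. The tongs spring back to 0 when let go.
- loop_a (a point): centre of the round end of the wire loop of arm a, 125 mm below the bow centre. Each loop is an upright hairpin of 3 mm wire facing the other one: two straight legs 22 mm apart (wire centres), 35 mm long, joined below by a half circle about this point, lowest point 12.5 mm below it.
- loop_b (a point): centre of the like loop of arm b. Loops closed to the mark round a ball carry it in their lower halves, its centre about 3 mm below theirs, unsqueezed; below 21 mm between loop centres the ball is crushed, above 31 mm it falls through. Set the loops no more than 3 mm above the dish floor before closing.
- tong_stand: block of pale beech, 56 x 90 mm, top at 48 mm, on a steel foot 68 x 102 mm, with an upright slot 26 x 60 mm (long along own y), 40 mm deep, in which the tongs stand with a little play. Origin: centre of the underside. 0.7 kg, loose; it stays if the tongs are drawn straight up.
- dish: round steel dish, 177 mm over the rim, 40 mm tall, flat floor 140 mm across, 3 mm above the table; origin: centre of the underside
- ball_1: one of three like dark green-brown pressed tea balls, 28 mm, 12 g, brittle (bears some 7 N from each side), each sitting on a small flat on the floor of the dish, at least 40 mm from centre to centre; origin: centre of the ball (13 mm above the dish floor). Any one may be taken.
- ball_2: one of three like dark green-brown pressed tea balls, 28 mm, 12 g, brittle (bears some 7 N from each side), each sitting on a small flat on the floor of the dish, at least 40 mm from centre to centre; origin: centre of the ball (13 mm above the dish floor). Any one may be taken.
- ball_3: one of three like dark green-brown pressed tea balls, 28 mm, 12 g, brittle (bears some 7 N from each side), each sitting on a small flat on the floor of the dish, at least 40 mm from centre to centre; origin: centre of the ball (13 mm above the dish floor). Any one may be taken.
- open_tin: bare aluminium tea tin without its lid, 65 mm across, 109 mm tall, mouth about 58 mm across, light (90 g), standing; origin: centre of the underside
- tea_tin_4: one of the closed aluminium tea tins behind the work, 69 mm across, 138 mm tall, standing loose; origin at the underside; leave it alone
- lid_a: loose tin lid, 69 mm across, 26 mm tall, lying behind the work; leave it alone
- lid_b: a second such loose tin lid; leave it alone

How it is judged:
On the way, in this order (a step that is already met when the one before it is completed fails the run):
1. the tongs are held in the fingers, drawn clear of the stand (contact force between the fingers and tongs above 1 N and height (world z) of loop_a above 0.07 m and contact force between tongs and tong_stand below 0.05 N), for 0.2 s.
2. one ball, between the loops closed to the mark, is lifted clear of the dish (contact force between the fingers and tongs above 1 N and distance between loop_a and loop_b between 0.0243 and 0.0297 m and ((distance between ball_1 and loop_a below 0.019 m and distance between ball_1 and loop_b below 0.019 m and height (world z) of ball_1 above 0.07 m and horizontal distance between each of ball_2, ball_3 and dish below 0.08 m and height (world z) of each of ball_2, ball_3 below 0.03 m) or (distance between ball_2 and loop_a below 0.019 m and distance between ball_2 and loop_b below 0.019 m and height (world z) of ball_2 above 0.07 m and horizontal distance between each of ball_1, ball_3 and dish below 0.08 m and height (world z) of each of ball_1, ball_3 below 0.03 m) or (distance between ball_3 and loop_a below 0.019 m and distance between ball_3 and loop_b below 0.019 m and height (world z) of ball_3 above 0.07 m and horizontal distance between each of ball_1, ball_2 and dish below 0.08 m and height (world z) of each of ball_1, ball_2 below 0.03 m))), for 0.2 s.
At the end, for the whole second after the job is handed in: fingers hold the tongs steady on the mark (24.3-29.7 mm between loop centres), a ball in the loops, within 18 mm of the tin's axis, centre 11-81 mm above its 109 mm rim, touching nothing else; two balls in the dish; tin upright; tin, dish, stand within 30 mm of their start (contact force between the fingers and tongs above 1 N and distance between loop_a and loop_b between 0.0243 and 0.0297 m and contact force between tongs and open_tin below 0.05 N and contact force between tongs and dish below 0.05 N and contact force between tongs and tong_stand below 0.05 N and velocity of joint tongs_arm between -0.05 and 0.05 rad/s and linear speed of tongs below 0.02 m/s and angle between open_tin's own z axis and vertical below 0.1 rad and distance of each of open_tin, dish, tong_stand from where it was at the start of the episode below 0.03 m and ((distance between ball_1 and loop_a below 0.019 m and distance between ball_1 and loop_b below 0.019 m and horizontal distance between each of ball_2, ball_3 and dish below 0.08 m and height (world z) of each of ball_2, ball_3 below 0.03 m and horizontal distance between ball_1 and open_tin below 0.018 m and height (world z) of ball_1 between 0.12 and 0.19 m and contact force between ball_1 and open_tin below 0.02 N) or (distance between ball_2 and loop_a below 0.019 m and distance between ball_2 and loop_b below 0.019 m and horizontal distance between each of ball_1, ball_3 and dish below 0.08 m and height (world z) of each of ball_1, ball_3 below 0.03 m and horizontal distance between ball_2 and open_tin below 0.018 m and height (world z) of ball_2 between 0.12 and 0.19 m and contact force between ball_2 and open_tin below 0.02 N) or (distance between ball_3 and loop_a below 0.019 m and distance between ball_3 and loop_b below 0.019 m and horizontal distance between each of ball_1, ball_2 and dish below 0.08 m and height (world z) of each of ball_1, ball_2 below 0.03 m and horizontal distance between ball_3 and open_tin below 0.018 m and height (world z) of ball_3 between 0.12 and 0.19 m and contact force between ball_3 and open_tin below 0.02 N))); the arm keeps its last pose, push and grip.
It fails at once if a ball is crushed: squeezed with more than 15 N in all (contact force between any of ball_1, ball_2, ball_3 and tongs above 15 N).
It fails at once if the fingers touch a ball (contact force between any of ball_1, ball_2, ball_3 and the fingers above 0.3 N).
It fails at once if a closed tin or a lid behind the work is moved (distance of any of tea_tin_4, lid_a, lid_b from where it was at the start of the episode above 0.03 m).
It also fails if it takes over 64 s, if anything falls off the work surface, if the arm or the gripper's body presses on something with over 40 N, if the wrist force passes 120 N, or if a joint passes its speed limit or range.

## Working session

There is one attempt and no reset: what is moved stays moved. The work goes in short steps, Python scripts to look and compute and a shell command to move; the robot and the scene stay as the last step left them, time stands still between calls to the robot, and variables do not carry over. Pictures are saved under pics/ and viewed, and the job is handed in when it is done.

```bash
mkdir -p pics; ls; cat > h.py <<'E'
from workcell import manip
import numpy as np, cv2
from scipy.spatial.transform import Rotation as R
def cam(name):
    c=manip.read_camera(name)
    q=np.array(c["orientation"]); c["R"]=R.from_quat([q[1],q[2],q[3],q[0]]).as_matrix(); c["o"]=np.array(c["origin"]); return c
def ray(c,u,v):
    K=np.array(c["camera_matrix"]); d=np.array([(u-K[0,2])/K[0,0],-(v-K[1,2])/K[1,1],-1.]); return c["R"]@d
def onz(c,u,v,z):
    d=ray(c,u,v); return c["o"]+d*(z-c["o"][2])/d[2]
def pt(c,u,v):
    return c["o"]+ray(c,u,v)*c["range_z"][int(v),int(u)]
def cloud(c):
    K=np.array(c["camera_matrix"]); v,u=np.mgrid[0:400,0:640]
    d=np.stack([(u-K[0,2])/K[0,0],-(v-K[1,2])/K[1,1],-np.ones_like(u,float)],-1)
    return c["o"]+(d@c["R"].T)*c["range_z"][...,None]
def proj(c,p):
    K=np.array(c["camera_matrix"]); q=c["R"].T@(np.array(p)-c["o"]); return K[0,2]+K[0,0]*q[0]/-q[2], K[1,2]+K[1,1]*(-q[1])/-q[2]
def save(c,n): cv2.imwrite("pics/"+n,c["img"][...,::-1])
E
python3 - <<'E'
from h import *
for n in("scene","top"):
    c=cam(n); save(c,n+"0.png"); print(n,c.keys(),c["camera_matrix"],c["o"],c["R"].round(3).tolist(),(c["range_z"]==0).mean())
print(manip.get_state())
E
```

```text
pics
scene dict_keys(['img', 'range_z', 'camera_matrix', 'origin', 'orientation', 'R', 'o']) [[482.8671942    0.         314.97903625]
 [  0.         482.8671942  196.67056948]
 [  0.           0.           1.        ]] [0.71162445 0.68404403 1.1608949 ] [[-0.957, -0.245, 0.158], [0.291, -0.832, 0.472], [0.015, 0.498, 0.867]] 0.003859375
top dict_keys(['img', 'range_z', 'camera_matrix', 'origin', 'orientation', 'R', 'o']) [[381.43134345   0.         316.10585652]
 [  0.         381.43134345 194.58406661]
 [  0.           0.           1.        ]] [0.38063924 0.13627283 1.10401614] [[0.017, 0.988, -0.156], [-1.0, 0.019, 0.008], [0.011, 0.156, 0.988]] 0.0037734375
{'time': 0.1, 'joints': array([-1.34080176,  0.62919552,  0.03845348,  1.51822796, -0.02701152,
        0.99630398, -0.01999118]), 'dq': array([ 0.00064338, -0.00178563,  0.00151058, -0.0043008 ,  0.00014526,
        0.0009565 ,  0.00065184]), 'joint_torque': array([ 3.35606557e-03, -5.50787473e+01,  1.14763308e+00, -1.87116301e+01,
       -5.21668664e-02,  1.90639246e-02,  4.58533179e-05]), 'position': array([0.1892786 , 0.6212297 , 0.20469671]), 'orientation': array([-1.15371034e-04,  1.47360426e-01,  9.89082530e-01, -8.00144739e-04]), 'force': array([-0.41341937,  1.19623372, -0.46261707]), 'ft_torque': array([ 0.01698876, -0.01470206, -0.0125832 ]), 'opening': 0.9950806438958659}
```

View pics/scene0.png

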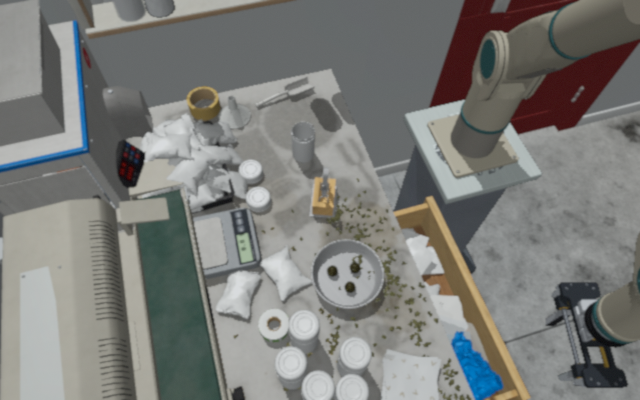

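View pics/top0.png

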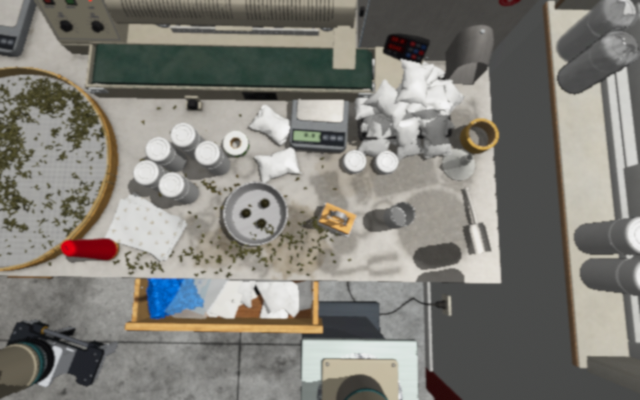

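```bash
python3 - <<'E'
from h import *
c=cam("top"); P=cloud(c)
im=c["img"][120:270,130:430]; cv2.imwrite("pics/tz.png",cv2.resize(im[...,::-1],(800,400),interpolation=cv2.INTER_CUBIC))
s=cam("scene")
im=s["img"][110:330,230:430]; cv2.imwrite("pics/sz.png",cv2.resize(im[...,::-1],(545,600),interpolation=cv2.INTER_CUBIC))
for n,u,v in[("tin?",395,215),("tin? rim",406,210),("jar",235,143),("ball",246,213),("ball",265,205),("ball",262,224),("dish",255,213),("stand",336,218),("table",330,260)]: print(n,pt(c,u,v).round(3))
for n,u,v in[("tin",303,132),("jar",273,324),("ball",332,270),("ball",354,268),("ball",350,288),("stand",324,200)]: print("s",n,pt(s,u,v).round(3))
E
```

```text
tin? [ 0.5   -0.103  0.001]
tin? rim [ 0.511 -0.128  0.033]
jar [ 0.708  0.373 -0.004]
ball [0.494 0.325 0.031]
ball [0.519 0.273 0.024]
ball [0.464 0.278 0.029]
dish [0.498 0.304 0.   ]
stand [0.487 0.069 0.01 ]
table [ 0.367  0.084 -0.002]
s tin [ 0.482 -0.128  0.06 ]
s jar [0.7   0.361 0.001]
s ball [0.526 0.281 0.03 ]
s ball [0.471 0.29  0.025]
s ball [0.497 0.336 0.022]
s stand [0.481 0.072 0.005]
```

View pics/tz.png

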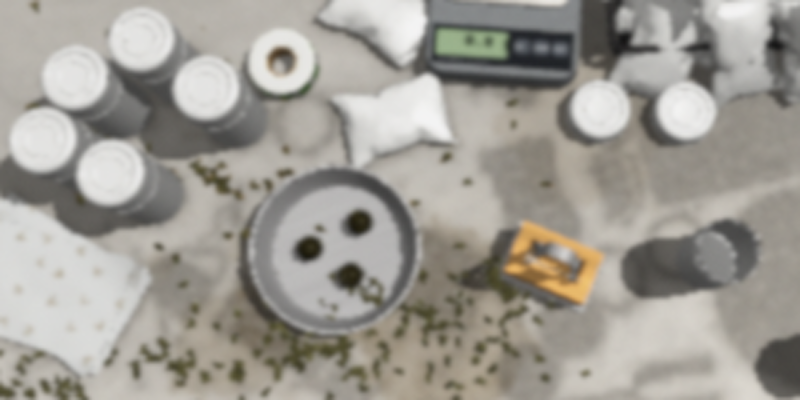

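View pics/sz.png

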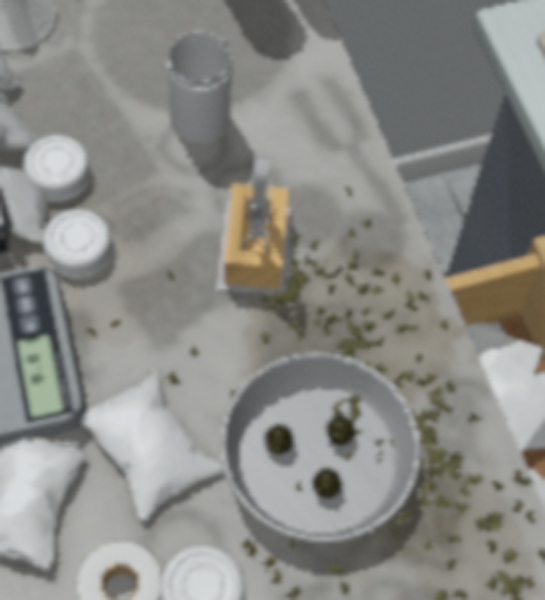

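```bash
python3 - <<'E'
from h import *
np.set_printoptions(linewidth=250)
for n,(u0,u1,v0,v1) in (("top",(314,360,198,238)),("scene",(305,345,170,222))):
    c=cam(n); P=cloud(c); print(n,u0,v0); print((P[v0:v1:2,u0:u1:2,2]*1000).round().astype(int))
for n in("top","scene"):
    c=cam(n); z=cloud(c)[...,2]; h=np.clip((z+.02)/.2*255,0,255).astype(np.uint8); cv2.imwrite(f"pics/h_{n}.png",cv2.applyColorMap(h,cv2.COLORMAP_JET))
E
```

```text
top 314 198
[[  -2   -5   -1    1    1    1   -1   -1   -1   -3    0   -2   -2 1104    0    0   -4   -3   -3    3    2    1   -2]
 [  -1   -1    0   -4   -6    1   -3    0   -4    1   -4   -7    1   -1    0   -2   -2   -3   -5   -4   -2    0   -2]
 [  -2    4   -4   -1    0    2   -2   -1   -3    0   -3   -4    0   -2   -4   -2   -2   -4   -1    1    1   -5    0]
 [   0   -2   -4    0    0   -1   50   47   46    1    0   -3   -2   -3   -1    0   -2    2   -3   -2   -1   -3    1]
 [  -3    1   -5    0    1   -1   46   47   46   44   45   -2    1    0    2   -4    3    1   -1    0    0   -5   -4]
 [   0   -3   -6    0   -1    1   44   45   45   48   48   48   47   49   -2   -2    0   -3   -2    1   -4    2   -1]
 [  -2    1   -1   -1    1   47   45   46   33   48   48   49   52   50   50   45    0   -3   -1    0   -1   -4   -1]
 [   0   -5   -2   -2    1   51   46   48   20  111  124  154  157  160   47   47   45   45   -2   -3    0   -2   -3]
 [   1   -6   -4    2   48   47   45    7    6  115  142  151  160  160  158  158   46   45   47   49   48   -5   -2]
 [  -2    0    0    5   50
[... 3265 characters left out ...]
   33   31   36   37   38   38   40   39   45   40    1    1    1    3    0   -1]
 [  -3   -4   -4   17   25   20   21   26   25   26   32   26   30   31    5    3    0    4    4    1]
 [  -4   -7    3    6   13   11   12   19   17   18   15   20   18 1161    3   -3    4    0   10    6]
 [  -5    1   -1    1   -1    1    0    3    5    5    5    6    7   10    4    4    3    2    6   -4]
 [  -1   -3   -2   -1   -3   -4   -2    0    5    2    3    3    5    2   -1    3    1    5    3   -3]
 [  -3   -6    2   -4   -3   -6   -3   -4   -7   -2   -5    5   -3    8    7    5    2   -1   -1   -1]
 [  -1   -2   -2   -2   -4   -2   -3   -3   -1   -3    2    3    3    2    7    0    0   -3   -3   -4]]
```

```bash
python3 -c "
import cv2,numpy as np
a=cv2.imread('pics/h_top.png')[100:300,130:450];b=cv2.imread('pics/h_scene.png')[100:330,230:430]
cv2.imwrite('pics/hh.png',np.hstack([cv2.resize(a,(440,275)),cv2.resize(b,(240,275))]))"
```

```text
(no output)
```

View pics/hh.png

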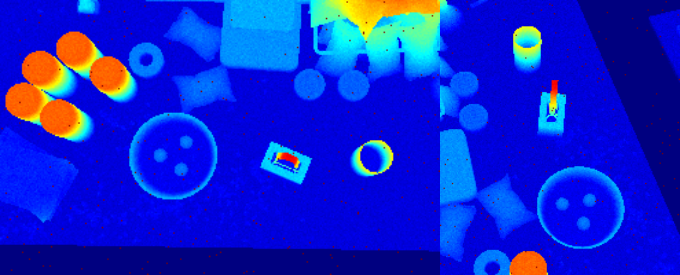

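```bash
cat > m.py <<'E'
from h import *
def circ(xy):
    A=np.c_[2*xy,np.ones(len(xy))]; s=np.linalg.lstsq(A,(xy**2).sum(1),rcond=None)[0]; return s[:2],np.sqrt(s[2]+s[0]**2+s[1]**2)
def near(P,x,y,r,z0,z1):
    m=(np.hypot(P[...,0]-x,P[...,1]-y)<r)&(P[...,2]>z0)&(P[...,2]<z1); return P[m]
def rob(xy):
    for _ in range(4):
        c,r=circ(xy); e=abs(np.hypot(*(xy-c).T)-r); xy=xy[e<max(2*np.median(e),.001)]
    return c,r,len(xy)
E
python3 - <<'E'
from m import *
for n in("top","scene"):
    c=cam(n);P=cloud(c);print(n)
    q=near(P,.487,.07,.09,.042,.054)[:,:2]
    (cx,cy),wh,a=cv2.minAreaRect((q*1000).astype(np.float32)); print("stand",cx,cy,wh,a,np.median(q,0))
    t=near(P,.487,.07,.06,.085,.17); print("tongs",t.mean(0),len(t)); m=t[:,:2].mean(0); w,v=np.linalg.eigh(np.cov((t[:,:2]-m).T)); print(np.sqrt(w)*1e3,np.degrees(np.arctan2(v[1],v[0])))
    for lo,hi in((.085,.1),(.1,.115),(.115,.13),(.13,.145),(.145,.17)):
        q=t[(t[:,2]>lo)&(t[:,2]<hi)]; 
        if len(q): print(lo,len(q),q.mean(0).round(4),q.min(0).round(4),q.max(0).round(4))
    print("tin",rob(near(P,.50,-.12,.06,.1,.118)[:,:2]))
    print("dish",rob(near(P,.495,.3,.12,.034,.046)[:,:2]))
    for x,y in((.494,.33),(.521,.278),(.466,.284)):
        q=near(P,x,y,.022,.0135,.036); print("ball",len(q),q.mean(0).round(4),q[q[:,2]>.024].mean(0).round(4),q[:,2].max().round(4))
        # sphere fit
        s=np.linalg.lstsq(np.c_[2*q,np.ones(len(q))],(q**2).sum(1),rcond=None)[0]; print("  sph",s[:3].round(4),np.sqrt(s[3]+s[:3]@s[:3]))
E
```

```text
top
stand 484.1922302246094 66.6163558959961 (89.75130462646484, 56.06877517700195) 67.93108367919922 [0.48090426 0.06852291]
tongs [0.48243488 0.06858428 0.14042512] 93
[ 3.89670989 12.98049636] [157.49613685  67.49613685]
0.085 4 [0.4793 0.0691 0.0956] [0.4707 0.0481 0.0859] [0.4912 0.0879 0.0994]
0.1 16 [0.4829 0.0675 0.1111] [0.4694 0.0461 0.1006] [0.4964 0.0885 0.1149]
0.115 8 [0.4846 0.0759 0.1201] [0.4709 0.0522 0.1155] [0.4948 0.086  0.1281]
0.13 7 [0.4833 0.069  0.1378] [0.4749 0.0509 0.1307] [0.4921 0.0824 0.1438]
0.145 58 [0.4821 0.0678 0.1547] [0.4711 0.0549 0.1467] [0.4907 0.0803 0.1602]
tin (array([ 0.49297839, -0.10163682]), np.float64(0.03132859510129844), 55)
dish (array([0.49485319, 0.29631791]), np.float64(0.0872273419675533), 314)
ball 80 [0.4962 0.325  0.0246] [0.4972 0.3266 0.0273] 0.0325
  sph [0.4971 0.3266 0.0179] 0.01291001480818406
ball 73 [0.5251 0.2729 0.025 ] [0.5264 0.2737 0.0277] 0.032
  sph [0.5263 0.2737 0.0184] 0.012384257412019274
ball 75 [0.4681 0.281  0.0246] [0.4687 0.2823 0.027 ] 0.032
  sph [0.4684 0.2822 0.0175] 0.012644136421381744
scene
sta
[... 387 characters left out ...]
0.0847 0.1221] [0.4836 0.0823 0.1154] [0.4934 0.0892 0.1285]
0.13 22 [0.4879 0.083  0.1377] [0.481  0.0798 0.1313] [0.4937 0.0862 0.1447]
0.145 52 [0.4836 0.074  0.1538] [0.4714 0.0606 0.1461] [0.4933 0.0849 0.1601]
tin (array([ 0.4925042 , -0.09898698]), np.float64(0.031438771942484026), 49)
dish (array([0.49519236, 0.30001319]), np.float64(0.08739503942902216), 320)
ball 95 [0.498 0.332 0.025] [0.4976 0.3316 0.0277] 0.0337
  sph [0.4974 0.3306 0.019 ] 0.012099706754793726
ball 97 [0.5269 0.2793 0.0237] [0.5267 0.2782 0.0269] 0.0327
  sph [0.5265 0.2773 0.0176] 0.012450762680316895
ball 91 [0.4697 0.2873 0.0242] [0.4686 0.2867 0.0272] 0.0333
  sph [0.4687 0.2855 0.0187] 0.011961238304437254
```

```bash
python3 -m handwheel '[[[0,0,-0.4,0,0,0.9,100],[-0.5,-0.4,-0.3,0,0,0,100],[-0.67,-0.55,0,0,0,0,100],[-0.67,-0.55,0,0,0,0,100],[-0.67,-0.55,0,0,0,0,100],[-0.67,-0.55,0,0,0,0,100],[-0.67,-0.55,0,0,0,0,100],[-0.67,-0.55,0,0,0,0,100]]]'; python3 -m handwheel '[[[-0.67,-0.55,0,0,0,0,100],[-0.67,-0.55,0,0,0,0,100],[-0.67,-0.55,0,0,0,0,100],[-0.6,-0.5,0,0,0,0,100],[-0.3,-0.26,0,0,0,0,100],[0,0,0,0,0,0,100]]]'
```

```text
time: 1.5
position: [0.3567, 0.3119, 0.2478]
orientation: [0.0, 0.194, 0.981, 0.0]
force: [0.9, -0.6, 0.6]
opening: 1.003
time: 2.25
position: [0.4631, 0.1115, 0.2476]
orientation: [0.0, 0.196, 0.981, -0.0]
force: [0.2, 0.8, 0.3]
opening: 0.998
```

```bash
python3 - <<'E'
from m import *
for n in("top","scene"):
    c=cam(n);P=cloud(c); p=np.array(manip.get_state()["position"])
    u,v=proj(c,p); print(n,u,v,p); u,v=int(u),int(v)
    im=c["img"].copy(); 
    cv2.imwrite(f"pics/g_{n}.png",cv2.resize(im[max(v-80,0):v+80,u-100:u+100,::-1],(800,600),interpolation=cv2.INTER_CUBIC))
    q=near(P,p[0],p[1],.1,.235,.33); print(len(q))
    yv=np.array([np.cos(np.radians(67.5)),np.sin(np.radians(67.5))]);xv=np.array([-yv[1],yv[0]])
    for lo in np.arange(.235,.33,.01):
        w=q[(q[:,2]>=lo)&(q[:,2]<lo+.01)]
        if len(w)>2:
            a=(w[:,:2]-p[:2])@yv; b=(w[:,:2]-p[:2])@xv; print(lo.round(3),len(w),"y",np.percentile(a,[0,50,100]).round(4),"x",np.percentile(b,[0,50,100]).round(4))
E
```

```text
top 322.8821547047481 218.3867851323737 [0.46234995 0.11318175 0.24753035]
0
scene 340.7333189248678 161.20271630024268 [0.46195593 0.11413337 0.24747095]
211
0.245 17 y [-0.0492 -0.0464 -0.045 ] x [-0.0079 -0.0003  0.0091]
0.255 40 y [-0.0488 -0.044   0.0619] x [-0.0092 -0.0004  0.0085]
0.265 41 y [-0.049  -0.0439  0.0618] x [-0.0088  0.0003  0.0097]
0.275 45 y [-0.0478  0.0569  0.0613] x [-0.0092 -0.0002  0.0096]
0.285 23 y [-0.045   0.0601  0.0633] x [-0.0087  0.0002  0.009 ]
0.295 26 y [0.0589 0.0604 0.063 ] x [-0.0092  0.0006  0.0098]
0.305 17 y [0.0589 0.0606 0.062 ] x [-0.0075  0.0011  0.0095]
```

View pics/g_scene.png

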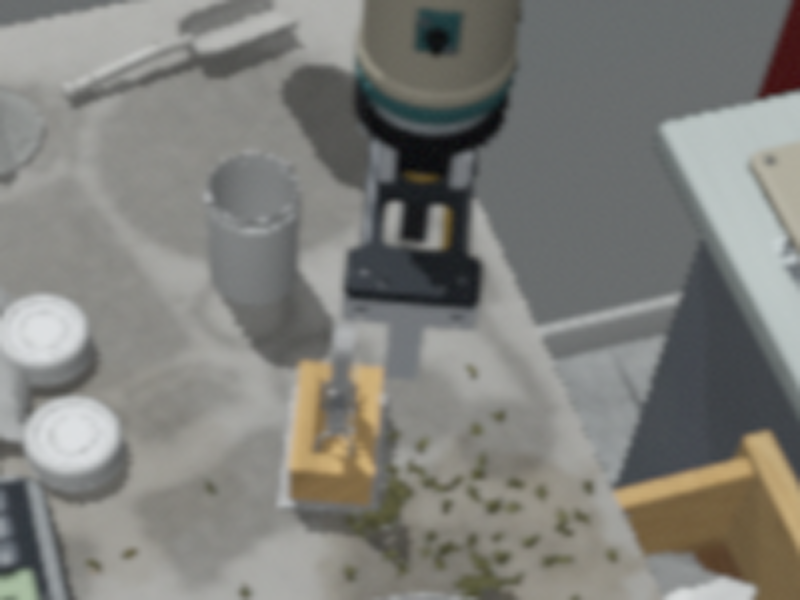

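View pics/g_top.png

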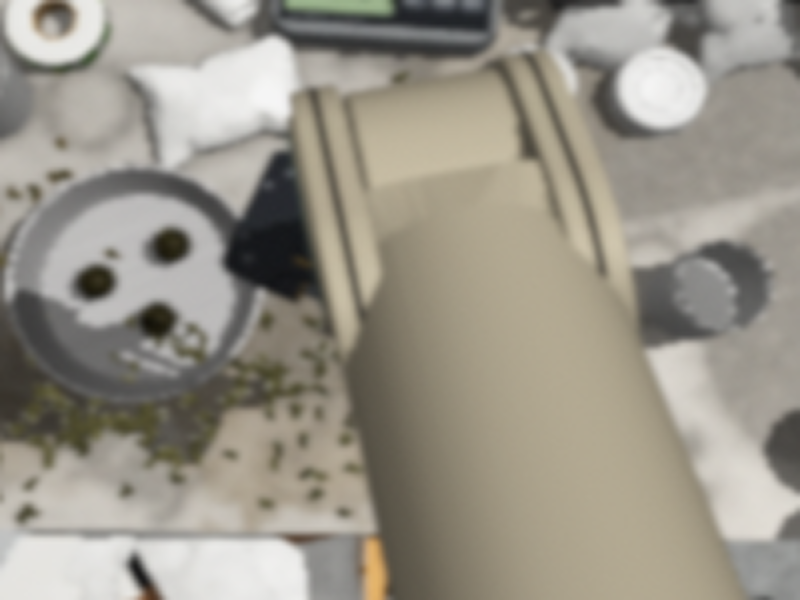

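```bash
cat > d.py <<'E'
import sys; from h import *
t=np.array([float(a) for a in sys.argv[1:4]]); S=[manip.get_state() for _ in range(1)][0]
q=S["orientation"]; M=R.from_quat([q[1],q[2],q[3],q[0]]).as_matrix(); p=np.array(S["position"])
print("t",S["time"],"pos",p.round(4),"yang",np.degrees(np.arctan2(M[1,1],M[0,1])).round(2),"zax",M[:,2].round(4),"units",(M.T@(t-p)/.06).round(3),"op",round(S["opening"],4),"F",np.round(S["force"],1))
E
python3 d.py .4831 .069 .2476
```

```text
t 2.35 pos [0.462  0.1141 0.2475] yang 67.68 zax [-4.e-04  8.e-04 -1.e+00] units [-0.612 -0.562 -0.003] op 1.0007 F [-0.2  0.7 -0.4]
```

```bash
python3 -m handwheel '[[[-0.3,-0.28,0,0,0,0,100],[-0.31,-0.28,0,0,0,0,100],[0,0,0,0,0,0,100],[0,0,0,0,0,0,100]]]'; python3 d.py .4831 .069 .0845
```

```text
time: 2.85
position: [0.4827, 0.0702, 0.2474]
orientation: [-0.0, 0.193, 0.981, 0.0]
force: [-0.0, -0.3, -0.4]
opening: 1.001
t 2.85 pos [0.4827 0.0702 0.2474] yang 67.78 zax [-8.e-04  1.e-03 -1.e+00] units [-0.016 -0.017  2.714] op 1.0011 F [-0.  -0.3 -0.4]
```

```bash
python3 -m handwheel '[[[-0.02,-0.02,0.5,0,0,0,100],[0,0,0.6,0,0,0,100],[0,0,0.6,0,0,0,100],[0,0,0.5,0,0,0,100],[0,0,0.4,0,0,0,100],[0,0,0.11,0,0,0,100],[0,0,0,0,0,0,70],[0,0,0,0,0,0,70]]]'; python3 - <<'E'
from m import *
c=cam("scene");P=cloud(c); p=np.array(manip.get_state()["position"]);u,v=map(int,proj(c,p))
cv2.imwrite("pics/gr1.png",cv2.resize(c["img"][v-60:v+60,u-80:u+80,::-1],(800,600),interpolation=cv2.INTER_CUBIC))
q=near(P,p[0],p[1],.09,.085,.17)
yv=np.array([np.cos(np.radians(67.7)),np.sin(np.radians(67.7))]);xv=np.array([-yv[1],yv[0]])
for lo in np.arange(.085,.17,.01):
    w=q[(q[:,2]>=lo)&(q[:,2]<lo+.01)]; a=(w[:,:2]-p[:2])@yv; b=(w[:,:2]-p[:2])@xv
    for s in(a<-30e-3,abs(a)<.03,a>.03):
        if s.sum()>2: print(lo.round(3),s.sum(),"y",np.percentile(a[s],[0,50,100]).round(4),"x",np.percentile(b[s],[0,50,100]).round(4))
E
python3 d.py .4831 .069 .0845
```

```text
time: 3.85
position: [0.4847, 0.0672, 0.0858]
orientation: [0.001, 0.194, 0.981, 0.0]
force: [-0.4, -1.0, 0.1]
opening: 0.821
0.085 6 y [-0.0406 -0.038  -0.0355] x [-0.0085  0.0021  0.0104]
0.095 5 y [-0.0387 -0.0374 -0.0359] x [-0.006  -0.0057  0.0098]
0.095 12 y [0.0515 0.0538 0.055 ] x [-0.0083 -0.0007  0.0095]
0.105 5 y [-0.0391 -0.0373 -0.0339] x [-0.006  -0.0012  0.0092]
0.105 14 y [0.0521 0.0537 0.0552] x [-0.006   0.0015  0.0091]
0.115 12 y [-0.04   -0.0359 -0.0343] x [-0.0067  0.      0.009 ]
0.115 16 y [0.0503 0.0528 0.0551] x [-0.0063  0.0025  0.009 ]
0.125 10 y [0.0516 0.0525 0.0556] x [-0.0065 -0.0003  0.0085]
0.145 15 y [-0.0109  0.0024  0.0083] x [-0.0024  0.0038  0.01  ]
0.155 16 y [-0.004   0.0002  0.007 ] x [-0.0021  0.0033  0.0083]
t 3.9 pos [0.4848 0.067  0.0858] yang 67.67 zax [ 1.8e-03  5.0e-04 -1.0e+00] units [0.038 0.019 0.022] op 0.7803 F [ 0.8 -0.3 -0.3]
```

View pics/gr1.png

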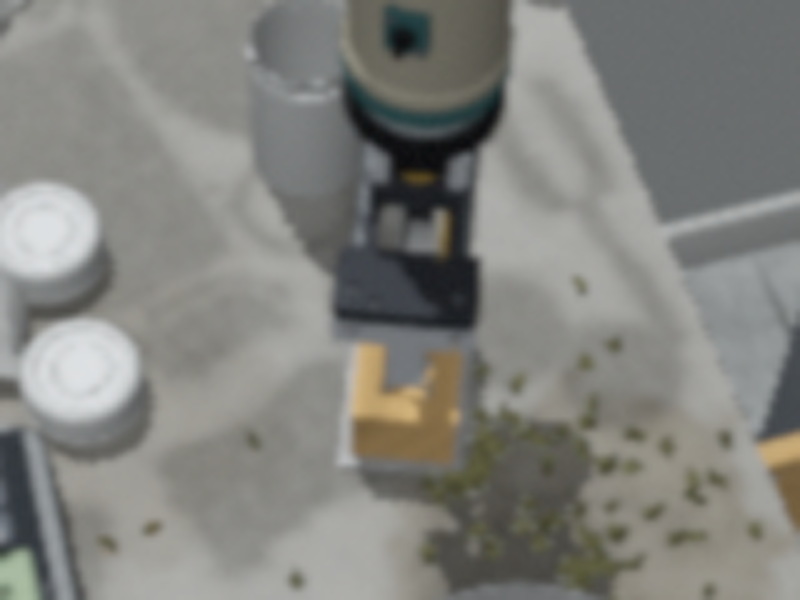

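```bash
python3 -m handwheel '[[[0.04,0.01,0.01,0,0,0,60],[0,0,0,0,0,0,52],[0,0,0,0,0,0,48],[0,0,0,0,0,0,44],[0,0,0,0,0,0,42],[0,0,0,0,0,0,42],[0,0,0,0,0,0,42],[0,0,0,0,0,0,42]]]'; python3 d.py .4831 .069 .0845
```

```text
time: 4.9
position: [0.4823, 0.0682, 0.0843]
orientation: [0.0, 0.194, 0.981, 0.0]
force: [0.7, 0.7, 1.4]
opening: 0.418
t 4.9 pos [0.4823 0.0682 0.0843] yang 67.65 zax [ 4.e-04  2.e-04 -1.e+00] units [-0.007  0.017 -0.003] op 0.4181 F [0.7 0.7 1.4]
```

```bash
python3 -m handwheel '[[[0,0,-0.1,0,0,0,42],[0,0,-0.2,0,0,0,42],[0,0,-0.3,0,0,0,42],[0,0,-0.5,0,0,0,42],[0,0,-0.6,0,0,0,42],[0,0,-0.6,0,0,0,42],[0,0,-0.3,0,0,0,42],[0,0,0,0,0,0,42]]]';python3 -m handwheel '[[[0,0,0,0,0,0,37],[0,0,0,0,0,0,37],[0,0,0,0,0,0,37],[0,0,0,0,0,0,37]]]'; cat > lk.py <<'E'
import sys; from m import *
from numpy import percentile as pc
tag=sys.argv[1]
for n in("scene","top"):
    c=cam(n);P=cloud(c); S=manip.get_state();p=np.array(S["position"]); u,v=map(int,proj(c,p)); print(n,u,v,p.round(4),S["opening"])
    cv2.imwrite(f"pics/{tag}_{n}.png",cv2.resize(c["img"][max(v-60,0):v+60,max(u-80,0):u+80,::-1],(800,600),interpolation=cv2.INTER_CUBIC))
    if n=="top" and len(sys.argv)<3: continue
    q=near(P,p[0],p[1],.09,p[2]-.1,p[2]+.09)
    qq=S["orientation"];M=R.from_quat([qq[1],qq[2],qq[3],qq[0]]).as_matrix(); w=(q-p)@M
    for lo in np.arange(-.08,.1,.008):
        k=w[(w[:,2]>=lo)&(w[:,2]<lo+.008)]
        if len(k)>2: print("z",(lo+.004).round(3),len(k),"y",np.sort(k[:,1]*1e3).round().astype(int)[:: max(1,len(k)//14)],"x",pc(k[:,0]*1e3,[0,50,100]).round(1))
E
python3 lk.py l1
```

```text
time: 5.9
position: [0.4827, 0.068, 0.2419]
orientation: [0.001, 0.194, 0.981, 0.001]
force: [0.2, -0.2, -1.1]
opening: 0.425
time: 6.4
position: [0.4819, 0.0681, 0.2398]
orientation: [-0.0, 0.194, 0.981, -0.0]
force: [-0.3, -0.3, -0.4]
opening: 0.374
scene 326 149 [0.482  0.0681 0.24  ] 0.37344166262114825
z -0.076 9 y [-19 -18 -17 -17 -17 -17 -16 -16 -15] x [-6.6  2.3  9. ]
z -0.02 15 y [30 30 30 30 30 31 31 31 31 32 32 32 33 33 34] x [-7.4  1.5 10.5]
z -0.012 14 y [29 29 30 30 30 31 31 31 31 32 32 32 32 32] x [-7.5 -0.4  8.8]
z -0.004 3 y [20 30 30] x [-4.9  1.9 10.5]
z 0.02 16 y [13 14 15 15 15 15 16 16 16 16 17 17 17 17 18 20] x [-7.5  2.9 10.9]
z 0.028 9 y [14 15 16 17 17 17 18 18 19] x [-12.1  -7.8  11.7]
z 0.036 3 y [16 16 17] x [ 9.5 11.8 12. ]
z 0.044 11 y [-14 -12 -11 -10  -9  16  16  16  16  17  17] x [-12.2 -11.7  10.1]
z 0.052 4 y [-11  17  17  18] x [-11.6  -0.7  10.3]
z 0.06 7 y [-14 -11 -10  -9  15  16  16] x [-11.8 -11.3  10.6]
z 0.068 9 y [-14 -11  15  16  16  16  17  17  18] x [-11.4  -6.2  10.8]
z 0.076 12 y [-14 -13 -13 -12 -12 -11 -11  13  13  15  16  16] x [-6.4 -0.1  6.2]
top 342 210 [0.482  0.0681 0.24  ] 0.36879836498357765
```

View pics/l1_scene.png

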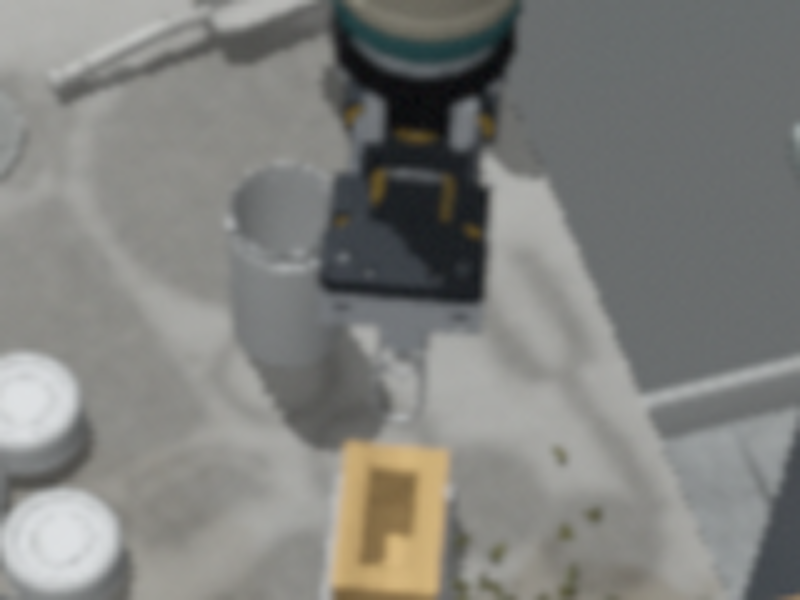

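View pics/l1_top.png

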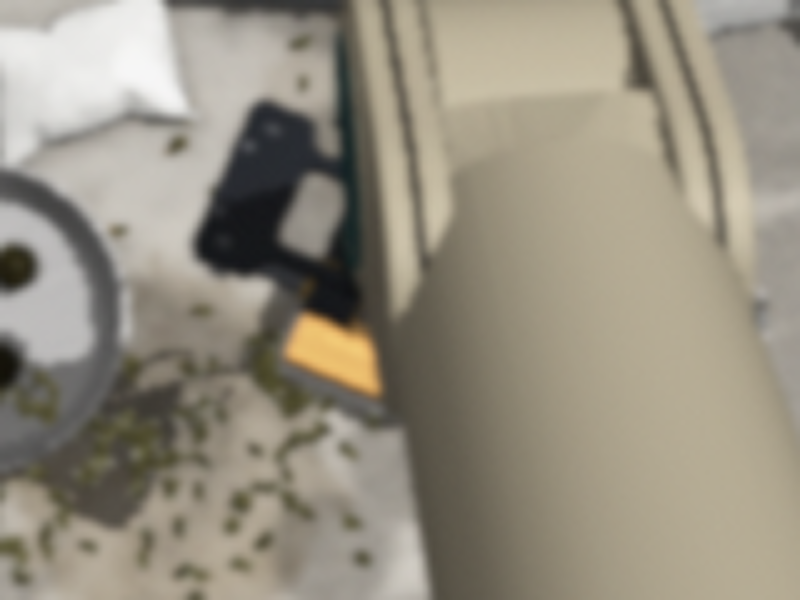

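```bash
python3 -m handwheel '[[[0,0.2,0,0,0,0,41],[0.1,0.5,0,0,0,0,43],[0.1,0.6,0,0,0,0,44.5],[0.1,0.6,0,0,0,0,44.5],[0.1,0.6,0,0,0,0,44.5],[0.1,0.6,0,0,0,0,44.5],[0.1,0.3,0,0,0,0,44.5],[0,0,0,0,0,0,44.5]]]';python3 d.py .526 .2757 .16
```

```text
time: 7.5
position: [0.5257, 0.2719, 0.2398]
orientation: [-0.0, 0.192, 0.981, -0.0]
force: [-0.0, -1.7, -0.0]
opening: 0.444
t 7.5 pos [0.5257 0.2719 0.2398] yang 67.8 zax [-8.e-04 -0.e+00 -1.e+00] units [0.019 0.061 1.33 ] op 0.4441 F [-0.  -1.7 -0. ]
```

```bash
python3 -m handwheel '[[[0.01,0.02,0.3,0,0,0,44.5],[0,0.02,0.4,0,0,0,44.5],[0,0,0.4,0,0,0,44.5],[0,0,0.2,0,0,0,44.5],[0,0,0,0,0,0,44.5],[0,0,0,0,0,0,44.5]]]';python3 d.py .526 .2757 .16; python3 lk.py l2 1; python3 d.py .526 .2757 .16
```

```text
time: 8.25
position: [0.5274, 0.2728, 0.1632]
orientation: [0.001, 0.194, 0.981, 0.0]
force: [0.0, 1.3, -1.4]
opening: 0.446
t 8.25 pos [0.5274 0.2728 0.1632] yang 67.62 zax [ 1.4e-03  6.0e-04 -1.0e+00] units [0.041 0.036 0.054] op 0.4461 F [ 0.   1.3 -1.4]
scene 333 245 [0.5274 0.273  0.1633] 0.4442740703492733
z -0.076 7 y [-3 -2 -2 -1 -1  0  2] x [-4.2  0.3  6.4]
z -0.068 5 y [-5 -4 -2 -1  0] x [-4.   2.4  6.6]
z 0.052 3 y [23 24 25] x [-12.4  10.9  11.2]
z 0.06 4 y [24 24 24 25] x [-12.2  -1.5   9.2]
z 0.068 8 y [23 23 24 24 24 25 25 25] x [-11.7   0.2  11.6]
z 0.076 8 y [21 24 24 24 25 25 26 26] x [-9.1 -0.7  5.1]
top 258 194 [0.5274 0.2731 0.1633] 0.4469577350892876
t 8.35 pos [0.5274 0.2731 0.1633] yang 67.64 zax [ 1.6e-03  9.0e-04 -1.0e+00] units [0.038 0.031 0.055] op 0.447 F [-0.5  0.9 -0.8]
```

View pics/l2_scene.png

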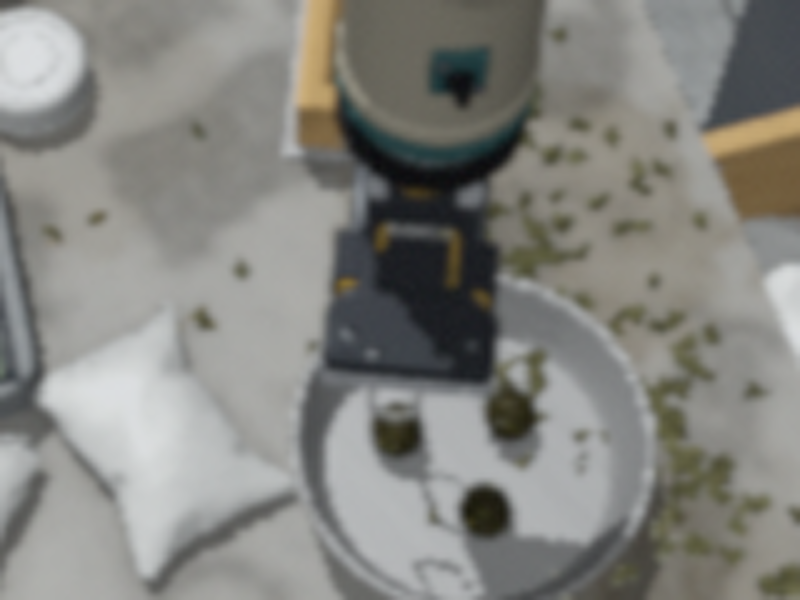

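View pics/l2_top.png

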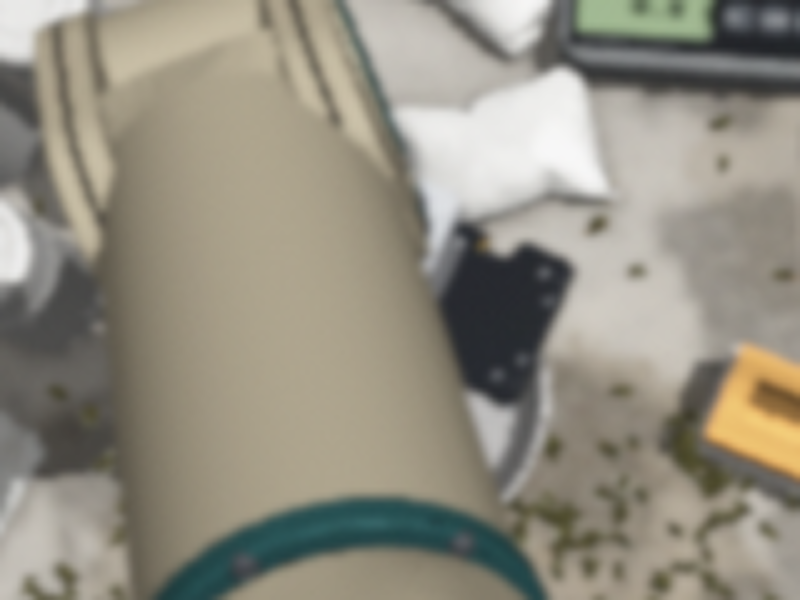

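```bash
python3 -m handwheel '[[[0.043,0.053,0,0,0,0,44.5],[0,0,0,0,0,0,44.5]]]';python3 - <<'E'
from m import *
S=manip.get_state();p=np.array(S["position"]);qq=S["orientation"];M=R.from_quat([qq[1],qq[2],qq[3],qq[0]]).as_matrix()
c=cam("scene");P=cloud(c);q=near(P,.5265,.2773,.022,.0135,.036)
im=c["img"].astype(int);print(len(q))
s=np.linalg.lstsq(np.c_[2*q[:,:2],np.ones(len(q))],(q[:,:2]**2).sum(1)+(q[:,2]-.018)**2-.013**2,rcond=None)[0]; print("ball",s[:2])
w=(P.reshape(-1,3)-p)@M; k=w[(abs(w[:,0])<.018)&(abs(w[:,1])<.035)&(w[:,2]>.04)&(w[:,2]<.082)]
print((k[np.argsort(k[:,2])]*1e3).round(1)); b=(np.r_[s[:2],.018]-p)@M; print("ball tool",b*1e3,p)
E
```

```text
time: 8.6
position: [0.5255, 0.2777, 0.1626]
orientation: [0.0, 0.193, 0.981, 0.0]
force: [0.3, 0.5, -0.4]
opening: 0.446
81
ball [0.52599864 0.27724531]
[[  9.7  22.7  49.9]
 [  9.9  24.6  51.2]
 [-11.1  23.4  53.2]
 [-10.8  25.2  54.9]
 [ 10.5  26.   60. ]
 [-13.1  23.4  60. ]
 [ 10.3  23.   61.5]
 [-10.6  24.8  62.1]
 [-12.9  23.4  66.2]
 [-10.4  25.3  67.2]
 [  3.9  25.3  69.9]
 [  8.4  22.3  69.9]
 [ -8.   23.8  70.3]
 [ -7.8  26.1  70.8]
 [  6.3  24.6  70.9]
 [  1.6  25.   71.2]
 [ -3.1  25.3  71.7]
 [  8.6  23.8  72.4]
 [  1.8  26.8  72.9]
 [ -5.4  24.   75.4]
 [ -0.7  23.2  76.5]
 [ -0.5  25.2  77.6]]
ball tool [ -0.65613546  -0.28719999 144.57724298] [0.52545234 0.27765861 0.16257739]
```

```bash
python3 -m handwheel '[[[0,0,0.2,0,0,0,44.5],[0,0,0.3,0,0,0,44.5],[0,0,0.3,0,0,0,44.5],[0,0,0.3,0,0,0,44.5],[0,0,0.15,0,0,0,44.5],[0,0,0,0,0,0,44.5],[0,0,0,0,0,0,44.5]]]';python3 d.py .526 .2757 .082;python3 -m handwheel '[[[0,0,0.01,0,0,0,44.5],[0,0,0,0,0,0,44.5]]]';
```

```text
time: 9.52
position: [0.526, 0.277, 0.0877]
orientation: [0.0, 0.194, 0.981, 0.0]
force: [-0.2, -0.2, -0.1]
opening: 0.444
t 9.525 pos [0.526  0.277  0.0877] yang 67.64 zax [ 9.e-04  5.e-04 -1.e+00] units [-0.008 -0.021  0.095] op 0.4444 F [-0.2 -0.2 -0.1]
time: 9.78
position: [0.5258, 0.277, 0.0871]
orientation: [0.0, 0.194, 0.981, 0.0]
force: [0.1, 0.9, -0.6]
opening: 0.447
```

```bash
python3 -m handwheel '[[[0,0,0.03,0,0,0,44.5],[0,0,0.03,0,0,0,44.5],[0,0,0,0,0,0,44.5],[0,0,0,0,0,0,44.5]]]';python3 lk.py l3; python3 -m handwheel '[[[0,0,0.01,0,0,0,44.5],[0,0,0,0,0,0,44.5]]]'
```

```text
time: 10.28
position: [0.5256, 0.2769, 0.083]
orientation: [-0.0, 0.194, 0.981, 0.0]
force: [0.4, -0.2, -0.2]
opening: 0.448
scene 332 260 [0.5256 0.2768 0.0831] 0.4452676360553452
z -0.076 7 y [1 1 1 1 3 4 5] x [-3.   1.5  3.9]
z -0.068 3 y [-1  1  2] x [-5.2  6.1  6.3]
z 0.044 114 y [-77 -39 -27 -17 -10   2  15  28  39  49  59  67  78  84  89] x [-52.1 -41.   53.6]
z 0.052 120 y [-80 -74 -36 -22 -18 -15 -12  -8   0  15  31  36  39  44  49] x [-49.3  40.5  62.5]
z 0.06 202 y [-73 -65 -22 -15  -9  -5   1  14  21  28  33  39  43  48  52] x [-89.3  43.8  68.1]
z 0.068 178 y [-72 -66 -18  -3   6  15  23  25  29  31  35  37  41  45  51] x [-89.8 -41.4  69.1]
z 0.076 590 y [-80 -59 -44 -15   3  17  23  29  35  40  46  52  60  70  83] x [-87.7  28.7  88.6]
z 0.084 1346 y [-83 -52 -36 -20  -5   8  19  30  40  48  54  61  67  76  90] x [-89.  -13.2  88.8]
z 0.092 67 y [-72 -62 -57 -52 -40 -30 -23 -18  -8   4  16  43  51  61  75  80  85] x [-80.9 -56.   23.6]
top 260 199 [0.5256 0.2769 0.0831] 0.4439185253186144
time: 10.62
position: [0.5255, 0.2769, 0.0824]
orientation: [-0.0, 0.194, 0.981, -0.0]
force: [-0.2, -1.1, -0.2]
opening: 0.445
```

View pics/l3_scene.png

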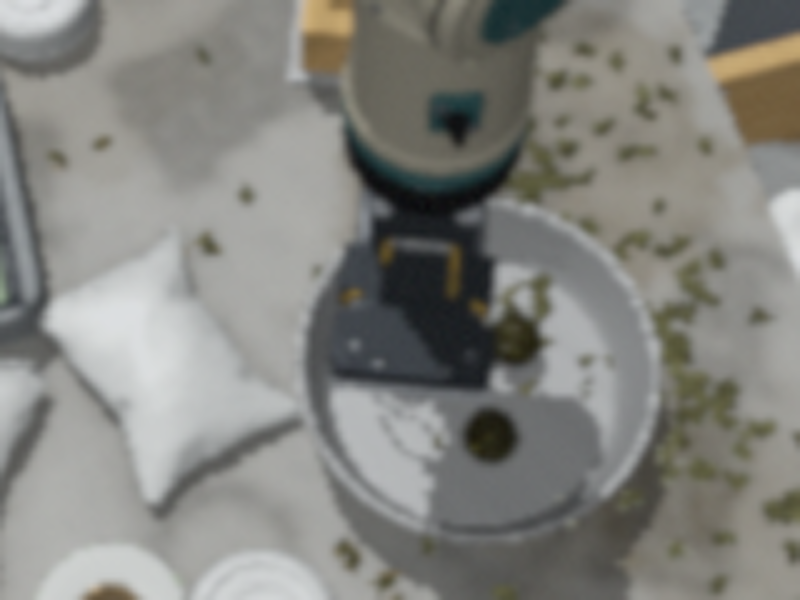

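```bash
python3 -m handwheel '[[[0,0,0.02,0,0,0,44.5],[0,0,0,0,0,0,43],[0,0,0,0,0,0,42],[0,0,0,0,0,0,41],[0,0,0,0,0,0,40],[0,0,0,0,0,0,39],[0,0,0,0,0,0,38],[0,0,0,0,0,0,37.2]]]';python3 -m handwheel '[[[0,0,0,0,0,0,37.2],[0,0,0,0,0,0,37.2]]]'
```

```text
time: 11.62
position: [0.5256, 0.2769, 0.0813]
orientation: [-0.0, 0.194, 0.981, 0.0]
force: [0.2, 1.4, -1.2]
opening: 0.375
time: 11.88
position: [0.5255, 0.2768, 0.0812]
orientation: [-0.0, 0.194, 0.981, -0.0]
force: [-0.6, 0.3, -0.8]
opening: 0.372
```

Closed to the mark; lift gently and look.

```bash
python3 -m handwheel '[[[0,0,-0.05,0,0,0,37.2],[0,0,-0.1,0,0,0,37.2],[0,0,-0.15,0,0,0,37.2],[0,0,-0.2,0,0,0,37.2],[0,0,-0.3,0,0,0,37.2],[0,0,-0.3,0,0,0,37.2],[0,0,-0.2,0,0,0,37.2],[0,0,-0.1,0,0,0,37.2]]]';python3 -m handwheel '[[[0,0,0,0,0,0,37.2],[0,0,0,0,0,0,37.2]]]';python3 lk.py l4
```

```text
time: 12.88
position: [0.5258, 0.277, 0.1663]
orientation: [0.0, 0.194, 0.981, 0.0]
force: [-0.1, -0.0, -0.9]
opening: 0.373
time: 13.12
position: [0.5252, 0.2767, 0.1647]
orientation: [-0.0, 0.194, 0.981, -0.0]
force: [-0.9, 0.1, -0.5]
opening: 0.375
scene 334 246 [0.5251 0.2766 0.1646] 0.3738690491475514
z 0.068 8 y [15 15 16 16 16 16 17 17] x [-11.1   1.8   7.9]
z 0.076 7 y [13 13 14 16 16 16 17] x [-6.4 -3.8  5.4]
top 256 195 [0.5252 0.2767 0.1646] 0.37413403858370503
```

View pics/l4_scene.png

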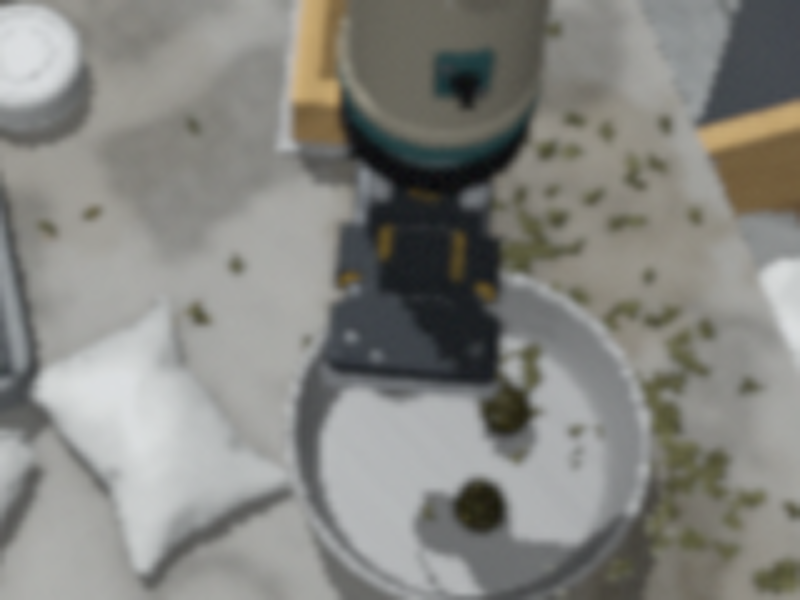

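```bash
python3 -m handwheel '[[[0,0,-0.3,0,0,0,37.2],[-0.03,-0.1,-0.4,0,0,0,37.2],[-0.06,-0.2,-0.3,0,0,0,37.2],[-0.12,-0.4,-0.2,0,0,0,37.2],[-0.15,-0.5,0,0,0,0,37.2],[-0.18,-0.6,0,0,0,0,37.2],[-0.18,-0.6,0,0,0,0,37.2],[-0.18,-0.6,0,0,0,0,37.2]]]';python3 -m handwheel '[[[-0.18,-0.6,0,0,0,0,37.2],[-0.18,-0.6,0,0,0,0,37.2],[-0.18,-0.5,0,0,0,0,37.2],[-0.15,-0.4,0,0,0,0,37.2],[-0.1,-0.3,0,0,0,0,37.2],[-0.1,-0.15,0,0,0,0,37.2],[0,0,0,0,0,0,37.2],[0,0,0,0,0,0,37.2]]]'; python3 d.py .4925 -.1003 .225
```

```text
time: 14.22
position: [0.506, 0.0867, 0.2372]
orientation: [-0.0, 0.195, 0.981, -0.0]
force: [0.3, 0.1, -1.0]
opening: 0.374
time: 15.22
position: [0.4981, -0.0712, 0.2372]
orientation: [-0.0, 0.193, 0.981, 0.0]
force: [-0.6, -1.1, -0.2]
opening: 0.376
t 15.225 pos [ 0.4981 -0.0712  0.2372] yang 67.7 zax [-4.e-04  6.e-04 -1.e+00] units [-0.097 -0.484  0.202] op 0.3762 F [-0.6 -1.1 -0.2]
```

```bash
python3 -m handwheel '[[[-0.03,-0.15,0,0,0,0,37],[-0.04,-0.2,0,0,0,0,37],[-0.03,-0.13,0.1,0,0,0,37],[0,0,0.1,0,0,0,37],[0,0,0,0,0,0,37],[0,0,0,0,0,0,37],[0,0,0,0,0,0,37],[0,0,0,0,0,0,37]]]'; python3 d.py .4925 -.1003 .225; python3 lk.py l5 1; python3 - <<'E'
from m import *
S=manip.get_state();p=np.array(S["position"])
for n in("top","scene"):
    c=cam(n);P=cloud(c); print(n,"tin",rob(near(P,.493,-.1,.05,.1,.118)[:,:2]),"stand",np.median(near(P,.484,.068,.08,.042,.054),0),"dish",rob(near(P,.495,.3,.12,.034,.046)[:,:2]))
    q=near(P,p[0],p[1],.035,.125,.19); rgb=c["img"][(np.hypot(P[...,0]-p[0],P[...,1]-p[1])<.035)&(P[...,2]>.125)&(P[...,2]<.19)].astype(int)
    dk=(rgb.sum(1)<230)&(rgb[:,1]>rgb[:,2]+8); print(len(q),dk.sum(), q[dk].mean(0) if dk.any() else "", q[~dk].mean(0) if len(q) else "")
E
```

```text
time: 16.23
position: [0.493, -0.1007, 0.2254]
orientation: [0.0, 0.194, 0.981, 0.0]
force: [0.1, -0.6, -1.9]
opening: 0.37
t 16.225 pos [ 0.493  -0.1007  0.2254] yang 67.67 zax [ 3.e-04  0.e+00 -1.e+00] units [0.011 0.004 0.006] op 0.3699 F [ 0.1 -0.6 -1.9]
scene 301 100 [ 0.493  -0.1007  0.2254] 0.3693152495971942
z -0.036 13 y [30 31 31 31 31 32 32 32 33 33 33 33 34] x [-7.3  2.6  9.7]
z -0.028 17 y [28 29 30 30 31 31 31 31 31 32 32 32 33 33 33 34 34] x [-7.6 -0.1  9.7]
z -0.02 16 y [28 29 30 30 30 30 30 31 31 31 32 32 32 32 33 34] x [-7.8  2.2  9.6]
z -0.012 17 y [29 29 29 30 30 30 31 31 31 31 31 32 32 32 33 33 33] x [-7.9 -0.2  9.7]
z 0.012 17 y [-6 -4  0  5  9 11 16 16 16 17 17 17 17 17 18 20 20] x [-4.3  7.9 10.5]
z 0.02 10 y [15 15 16 16 16 17 17 18 18 21] x [-7.3  1.5 10.5]
z 0.028 6 y [ 4 13 15 17 17 17] x [-10.3   2.6   9.1]
z 0.036 9 y [-13 -13 -11  13  15  16  16  16  18] x [-13.   10.   10.4]
z 0.044 9 y [-11  -9  -9  -9  15  15  16  16  17] x [-13.   10.1  10.4]
z 0.052 11 y [-12 -12  -8   0   1   7  12  15  16  18  20] x [-13.5  -4.3  10.7]
z 0.06 51 y [-11 -10  -3  -
[... 917 characters left out ...]
3   4   5   6  10] x [-0.2  5.9 10.7]
z 0.068 16 y [-14 -13 -11  -4   0   2   6   7   8  12  13  13  14  15  15  15] x [-5.   6.9 11.6]
top tin (array([ 0.49287532, -0.1014834 ]), np.float64(0.03137952085208258), 34) stand [0.48399077 0.06587936 0.04737662] dish (array([0.49496118, 0.29629169]), np.float64(0.0872835060026606), 320)
60 17 [ 0.48663639 -0.10060631  0.16591169] [ 0.48924903 -0.09599725  0.16302807]
scene tin (array([ 0.49248665, -0.09909505]), np.float64(0.031403170860400405), 51) stand [0.48521261 0.07285588 0.04662957] dish (array([0.49545298, 0.30005871]), np.float64(0.08711945406028122), 361)
115 44 [ 0.49623295 -0.09335258  0.16519489] [ 0.49515438 -0.09531426  0.16389545]
```

View pics/l5_scene.png

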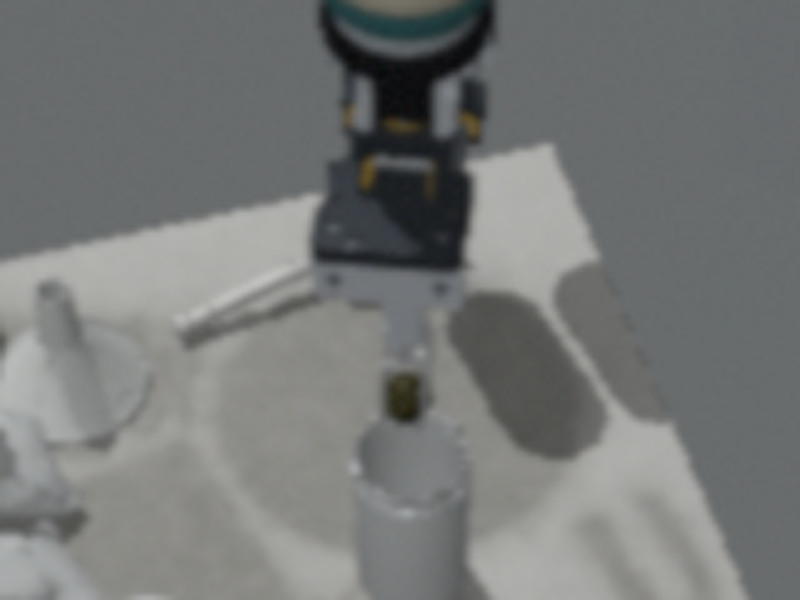

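View pics/l5_top.png

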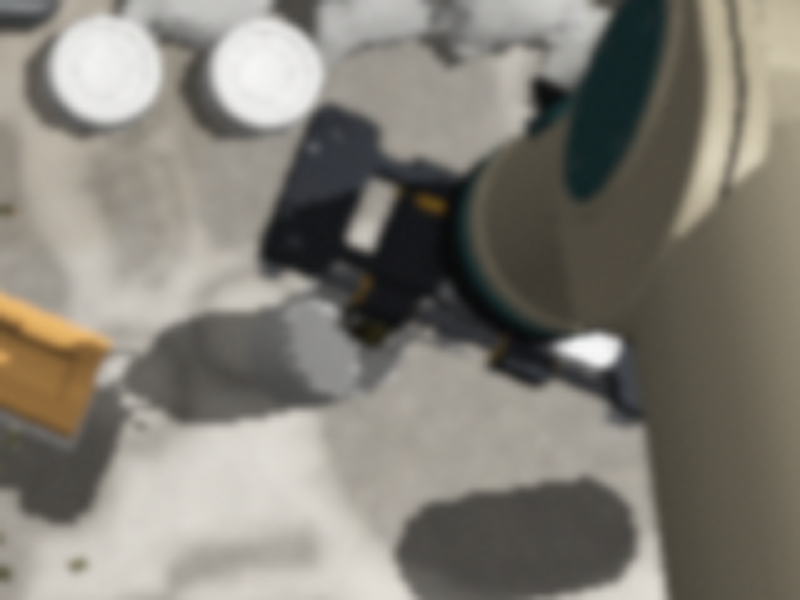

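```bash
python3 -m handwheel '[[[0,0,0,0,0,0,37],[0,0,0,0,0,0,37],[0,0,0,0,0,0,37],[0,0,0,0,0,0,37]]]'; python3 -c "
from workcell import manip
print(manip.get_state()['dq'].round(3)); print(manip.hand_in())"
```

```text
time: 16.92
position: [0.4929, -0.1009, 0.2252]
orientation: [-0.0, 0.194, 0.981, 0.0]
force: [-0.4, -0.3, -1.4]
opening: 0.369
[ 0.     0.001 -0.001 -0.    -0.002  0.    -0.   ]
the job is handed in; nothing more can be done
None
```

I handed the job in at about 16.9 s with one tea ball held in the tongs above the open tin. No verdict was reported.

**What I did:** I drew the tongs straight up out of the stand. With the loops about 1–2 mm above the dish floor I closed them round the ball at (0.526, 0.277) and lifted it. I then carried it over to the tin.

**Last checks:**
- **Ball over the tin:** its centre was at about z = 0.158 m, within 2–3 mm of the tin's axis by the tool pose. The bottom of the loops was about 35 mm above the tin's rim.
- **Tongs on the mark:** the gripper opening read 0.369–0.372, which works out to about 26.5–27 mm between loop centres. The loops measured about the same in the depth image. I could not read the two black lines on the leaf directly at this camera resolution.
- **Steadiness:** all joint speeds were at most 0.002 rad/s.
- **Surroundings:** the tin and dish read less than 1 mm from where they started. The stand showed no clear movement, though the arm partly hid it and its median shifted by 3–4 mm. After the lift the picture showed the other two balls in the dish.

**Disagreements:** the two cameras differed by about 3.7 mm in y. I used their mean, which the scene camera's view of the fingers supported. The reported tool position also wandered by 1–2 mm.

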